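# Put three casting flasks back on their own sprue bases

### The job

Before investing, each steel casting flask must stand over the wax tree on the rubber sprue base of its own size, but the three have been mixed up: the small one rattles in the large base and the other two are perched on rims too small for them. Swap them round so that every flask stands upright, fully down inside the rim of the base that fits it; the flat white solder board is free for parking a flask on the way. Lower the flasks rather than drop them, and do not shift the jar of flux that stands among them.

Things in the scene. Friction and masses are not known exactly. Their poses are not given: they have to be found in the camera images.
- flask_small: smallest plain steel casting flask: an open round tube, outside diameter 36 mm, wall 3 mm, height 60 mm, standing upright. Origin at the centre of its lower end, z up the tube. Starts loose inside the rim of the large base, on its floor. Weighs about 0.12 kg.
- flask_middle: middle steel casting flask: open round tube, outside diameter 52 mm, wall 3 mm, height 70 mm. Origin at the centre of its lower end, z up the tube. Starts perched on top of the rim of the small base. About 0.2 kg.
- flask_large: largest steel casting flask: open round tube, outside diameter 68 mm, wall 3 mm, height 80 mm. Origin at the centre of its lower end, z up the tube. Starts perched on top of the rim of the middle base. About 0.3 kg.
- base_small: small round dark rubber sprue base, fixed, foot 66 mm across. Origin: centre of its underside. Flat floor 8 mm above the bench, ringed by a rim 41 mm across inside at the bottom, funnelling out to 46 mm at its top, 20 mm above the bench (54 mm outside). A rigid wax tree 18 mm wide stands in the middle, its top 46 mm above the bench. The small flask (36 mm) fits in the rim.
- base_middle: middle round dark rubber sprue base, fixed, foot 82 mm across. Origin: centre of its underside. Flat floor 8 mm above the bench, ringed by a rim 57 mm across inside at the bottom, funnelling out to 62 mm at its top, 20 mm above the bench (70 mm outside). A rigid wax tree 18 mm wide stands in the middle, its top 52 mm above the bench. The middle flask (52 mm) fits in the rim.
- base_large: large round dark rubber sprue base, fixed, foot 98 mm across. Origin: centre of its underside. Flat floor 8 mm above the bench, ringed by a rim 73 mm across inside at the bottom, funnelling out to 78 mm at its top, 20 mm above the bench (86 mm outside). A rigid wax tree 18 mm wide stands in the middle, its top 58 mm above the bench. The large flask (68 mm) fits in the rim.
- solder_board: flat white solder board, 125 x 105 mm (x, y), fixed, empty: a free spot to park a flask; a flask set on it stands 14 mm above the bench. Origin at the centre of its underside.
- jar_flux: closed glass jar of flux with a screw lid, 70 mm diameter, 82 mm high, standing loose among the bases. Origin at the centre of its underside. To be left where it stands.
- plaster_ring: bystander, always in about the same place: a squat brown open plaster ring, about 120 mm across and 70 mm high, fixed to the bench and no part of the job. Origin at the centre of its underside.

How it is judged:
At the end, for the whole second after the job is handed in: Each flask is released, at rest and upright (within 0.08 rad), its axis within 8 mm of the axis of the base of its own size and its lower end down on the base's floor (4 to 12 mm above the bench; perched on the rim it would be 20 mm); the jar is within 20 mm of where it stood (horizontal distance between flask_small and base_small below 0.008 m and horizontal distance between flask_middle and base_middle below 0.008 m and horizontal distance between flask_large and base_large below 0.008 m and z of flask_small in the frame of base_small between 0.004 and 0.012 m and z of flask_middle in the frame of base_middle between 0.004 and 0.012 m and z of flask_large in the frame of base_large between 0.004 and 0.012 m and angle between each of flask_small, flask_middle, flask_large's own z axis and vertical below 0.08 rad and linear speed of each of flask_small, flask_middle, flask_large below 0.02 m/s and distance of jar_flux from where it was at the start of the episode below 0.02 m); the robot touches nothing.
It fails at once if a flask is dropped (falls freely faster than 0.7 m/s, about 25 mm) ((contact force between the fingers and flask_small below 0.05 N and linear speed of flask_small above 0.7 m/s) or (contact force between the fingers and flask_middle below 0.05 N and linear speed of flask_middle above 0.7 m/s) or (contact force between the fingers and flask_large below 0.05 N and linear speed of flask_large above 0.7 m/s)).
It fails at once if the jar of flux is shifted by more than 20 mm or knocked over (distance of jar_flux from where it was at the start of the episode above 0.02 m or angle between jar_flux's own z axis and vertical above 0.3 rad).
It also fails if it takes over 102 s, if anything falls off the work surface, if the arm or the gripper's body presses on something with over 40 N, if the wrist force passes 120 N, or if a joint passes its speed limit or range.

### The arm

A 6-joint arm with a two-finger parallel gripper is mounted at the origin on a cart in front of the work surface, level with it; the furniture and walls round the work are solid. World frame = base frame: x ahead of the robot, y to its left, z up, the work surface at z = 0. Lengths are in m, angles in rad, forces in N, time in s.
With the tool pointing down it reaches from about 0.375 to 0.9 m from the base axis. Payload 3.1 kg.
Tool frame: the origin (TCP) lies at the very end of the fingers, on their centre line; the grasp point (between the pads) lies 19 mm behind it; z points along the fingers, y is the line along which they close (so a half turn about z gives the same grasp; the last joint's range is limited). The gripper opens to 85 mm and grips with 20 to 120 N. Pads are 22 mm wide; open, the fingers measure 114 mm over their backs; the gripper's body (76 mm by 85 mm) begins 54 mm behind the grasp point. The pads swing forward as they close: fully open they stand 13 mm farther back than shut.
Start: joints at [-1.304, 0.527, 1.433, -0, 1.181, -0.178], TCP at [0.269, -0.564, 0.231] pointing down, gripper open.
Joint ranges: [-3.08, 3.08], [-0.75, 2.2], [0.22, 2.44], [-1.43, 4.57], [0, 2.65], [-2.85, 2.85]. Speed limits (rad/s): [2.79, 2.79, 3.14, 3.14, 3.14, 3.14].

### API

Orientations are given as a unit quaternion [x, y, z, w].
In Python, from station import sense, snapshot, camera_params, sign_off gives the robot as it stands.
- The arm moves only by the shell command python3 -m handwheel 'ROWS' [OPENING] [FORCE]. ROWS is JSON, a list that holds one entry, the list of rows, each a list of 4 numbers: the shift along the tool's x, y, z in units of 25 mm (1.0 is 25 mm), then the turn about the tool's z in units of 6 degrees (1.0 is 6 degrees). A call has 1 to 20 rows; each row shifts and turns the commanded pose from where the row before left it, along the tool's axes as they then stand; what a row does not reach is not made up. A row lasts 1/8 s, in which the tool goes at most 62.5 mm and 10.7 degrees, less where a joint would pass 70% of its speed; a pose out of reach is approached as far as the arm can. A call is refused whole if a number of a shift passes 1 or a number of a turn 1, either way. A call with a gripper value outside its range is refused whole. OPENING is the finger opening in mm, from 0 to 85.4, set as the call begins (- or left out, the last holds). The fingers move at their own pace and stop on an object; FORCE is the grip in N (left out, the last holds). Time passes only in rows, so rows that do not move let the fingers close. It gives the time, the measured TCP pose, the force, the opening and the grip force at its end, in the units of the state.
- sense(): the state, without advancing time (a new reading comes with each control period).
- snapshot(name): name is "side" or "top" or "wrist"; returns (picture, depth): 400x640x3 uint8, red, green, blue; 400x640 float32, m along the optical axis (not along the pixel's ray), 0 where there is no reading.
- camera_params(name): a dict with "mtx" (3x3 intrinsics, pixels), "extrinsics" (4x4, takes a point from camera to world coordinates); the wrist camera has in their place "hand_eye" (4x4, takes a point from camera to tool coordinates, whose origin is the TCP and whose axes are the flange's). Camera axes: x right, y up, looking along -z (the intrinsics and any distortion apply to the point x, -y, -z); pixel columns grow to the right and rows downward; lengths in m; the calibration is good to about 2 mm. A picture is of the moment at which its call begins: read the wrist's pose just before it. camera_params takes no time and is no camera call.
- sign_off(): hands the job in; it is judged then, once.
The state is a dict: "t": time; "q": joint angles; "qd": joint speeds; "tau": joint torques, N m; "tcp_pos": TCP position; "tool_rot": TCP orientation; "force": force on the tool from outside, world axes, zero at the start; "ft_torque": the same for the moment, N m; "finger_gap": opening from 0.0 (shut) to 1.0 (fully open); "gripper_force": force on a finger pad.
Only numpy, scipy, OpenCV 4.12 (cv2) and the standard library are available. Lean on these libraries where they do the work, as an engineer would, in place of code of your own. Each camera call takes 0.05 s, during which the arm holds its last target. There are 200 camera calls.

## Working session

There is one attempt and no reset: what is moved stays moved. The work goes in short steps, Python scripts to look and compute and a shell command to move; the robot and the scene stay as the last step left them, time stands still between calls to the robot, and variables do not carry over. Pictures are saved under pics/ and viewed, at most 14 in all, crops included, and the job is handed in when it is done.

```bash
mkdir -p pics; ls
python3 - <<'E'
from station import *
import cv2,numpy as np
np.set_printoptions(precision=4,suppress=True)
s=sense();print(s)
for n in("top","side"):
    p,d=snapshot(n);cv2.imwrite(f"pics/{n}0.png",p[:,:,::-1]);np.savez(f"{n}0.npz",p=p,d=d);print(n,camera_params(n),d.min(),d.max())
print(camera_params("wrist"))
E
```

```text
pics
{'t': 0.0, 'q': array([-1.3045,  0.5285,  1.4339,  0.    ,  1.1814, -0.1785]), 'qd': array([-0.0023,  0.0009,  0.0026,  0.0008, -0.0008, -0.0006]), 'tau': array([  0.0002, -44.2346, -17.8025,  -0.0002,   0.0084,   0.    ]), 'tcp_pos': array([ 0.2688, -0.5635,  0.2303]), 'tool_rot': array([ 0.9754,  0.2206, -0.    , -0.0011]), 'force': array([-0.0683, -0.0282, -0.0315]), 'ft_torque': array([-0.0377, -0.0452, -0.0411]), 'gripper_force': 0.0, 'finger_gap': 1.0004114964511475}
top {'mtx': array([[408.5798,   0.    , 319.9381],
       [  0.    , 408.5798, 199.7231],
       [  0.    ,   0.    ,   1.    ]]), 'extrinsics': array([[-0.0074,  0.9992, -0.0392,  0.4512],
       [-1.    , -0.0075, -0.0024,  0.0153],
       [-0.0027,  0.0392,  0.9992,  1.0253],
       [ 0.    ,  0.    ,  0.    ,  1.    ]])} 0.0 1.8753899
side {'mtx': array([[514.7146,   0.    , 330.5507],
       [  0.    , 514.7146, 206.7888],
       [  0.    ,   0.    ,   1.    ]]), 'extrinsics': array([[-0.9992, -0.0137,  0.0367,  0.5456],
       [ 0.0378, -0.5805,  0.8134,  0.9815],
       [ 0.0101,  0.8141,  0.5806,  0.7219],
       [ 0.    ,  0.    ,  0.    ,  1.    ]])} 0.0 3.9999611
{'mtx': array([[278.6936,   0.    , 320.8636],
       [  0.    , 278.6936, 193.7009],
       [  0.    ,   0.    ,   1.    ]]), 'hand_eye': array([[ 0.0003,  0.9608,  0.2772,  0.0703],
       [ 1.    , -0.0005,  0.0006,  0.001 ],
       [ 0.0008,  0.2772, -0.9608, -0.1431],
       [ 0.    ,  0.    ,  0.    ,  1.    ]])}
```

View pics/top0.png

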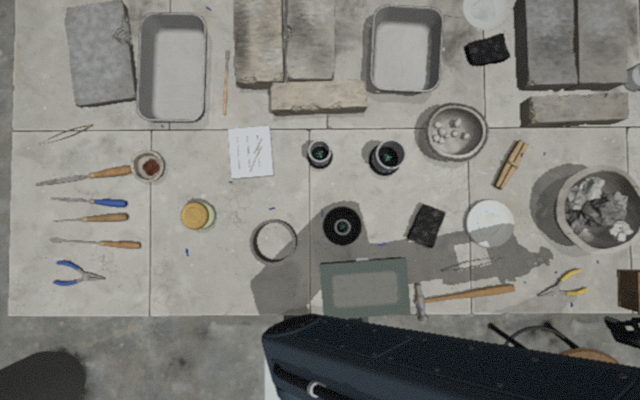

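View pics/side0.png

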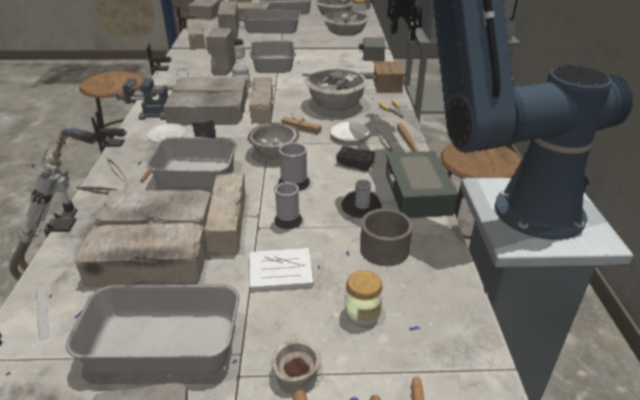

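The top view shows the small flask in the large base at (343,226). The middle flask is on the small base at (319,153) and the large flask on the middle base at (386,157). The board is at (250,152), the jar at (196,214) and the plaster ring at (274,240). The side view agrees with this.

```bash
cat > h.py <<'E'
import cv2,numpy as np
from station import *
np.set_printoptions(precision=4,suppress=True)
def cloud(n,d,T=None):
    c=camera_params(n);K=c["mtx"];E=c["extrinsics"] if T is None else T@c["hand_eye"]
    v,u=np.mgrid[:d.shape[0],:d.shape[1]]
    P=np.stack([(u-K[0,2])/K[0,0]*d,-(v-K[1,2])/K[1,1]*d,-d],-1)
    return P@E[:3,:3].T+E[:3,3]
def rays(n,uv,z,T=None):
    "pixels -> world xy on plane z"
    c=camera_params(n);K=c["mtx"];E=c["extrinsics"] if T is None else T@c["hand_eye"]
    uv=np.atleast_2d(uv).astype(float)
    r=np.c_[(uv[:,0]-K[0,2])/K[0,0],-(uv[:,1]-K[1,2])/K[1,1],-np.ones(len(uv))]@E[:3,:3].T
    return (E[:3,3]+r*((z-E[2,3])/r[:,2])[:,None])[:,:2]
def circ(p):
    "least-squares circle with outlier trimming"
    p=np.asarray(p)
    for _ in range(4):
        A=np.c_[2*p,np.ones(len(p))];s=np.linalg.lstsq(A,(p**2).sum(1),rcond=None)[0]
        r=np.sqrt(s[2]+s[0]**2+s[1]**2);e=np.abs(np.hypot(*(p-s[:2]).T)-r);p=p[e<=max(np.percentile(e,90),.001)]
    return s[0],s[1],2*r,e.mean()
E
python3 - <<'E'
from h import *
Z=np.load("top0.npz");p,d=Z["p"],Z["d"];P=cloud("top",d)
def slc(name,u,v,h,z0,z1):
    w=P[v-h:v+h,u-h:u+h].reshape(-1,3);w=w[(w[:,2]>z0)&(w[:,2]<z1)]
    if len(w)<6:print(name,len(w));return
    c,r=cv2.minEnclosingCircle(w[:,:2].astype(np.float32));print(name,len(w),np.array(c),2*r,"zmed",np.median(w[:,2]),"max",w[:,2].max())
slc("small@large",343,226,22,.057,.08)
slc("mid@small",319,153,22,.08,.11)
slc("large@mid",386,157,24,.09,.12)
slc("jar",196,214,22,.07,.1)
slc("ring",274,240,30,.055,.09)
slc("largebase rim",343,226,26,.012,.03)
slc("board",250,152,34,.008,.03)
slc("tree",343,226,8,.04,.07)
slc("bench",300,280,8,-.1,.1)
H=P[:,:,2];print("tall things near",[(n,H[a:b,c:e].max()) for n,a,b,c,e in(("box",265,312,322,405),("bricks",80,112,272,365),("bowl",105,158,420,485))])
big=[cv2.resize(p[v-35:v+35,u-50:u+50],(400,280),interpolation=2) for u,v in((345,155),(343,226))]
cv2.imwrite("pics/crop0.png",np.vstack(big)[:,:,::-1])
E
```

```text
small@large 86 [ 0.4257 -0.0329] 0.03670366108417511 zmed 0.06737510316224526 max 0.07164322323203587
mid@small 127 [0.6024 0.019 ] 0.05303962156176567 zmed 0.08964524537754093 max 0.09569219639508897
large@mid 179 [ 0.5924 -0.1435] 0.06957556307315826 zmed 0.09938719682018415 max 0.10352756370124183
jar 618 [0.4548 0.3109] 0.06656964123249054 zmed 0.08101156368341639 max 0.08544402063378376
ring 550 [0.391  0.1302] 0.10817038267850876 zmed 0.07214324082809986 max 0.07875415540441677
largebase rim 300 [ 0.4255 -0.0352] 0.08961203694343567 zmed 0.018821954600941937 max 0.029145259143274815
board 2103 [0.6131 0.1914] 0.16038872301578522 zmed 0.013750507592116934 max 0.01959335438696752
tree 81 [ 0.426  -0.0332] 0.03649497404694557 zmed 0.0661375004284408 max 0.06997162991544026
bench 256 [0.2927 0.0702] 0.05308254808187485 zmed -8.256977370624252e-05 max 0.005310904241044856
tall things near [('box', np.float64(1.025299642039708)), ('bricks', np.float64(1.025299642039708)), ('bowl', np.float64(1.025299642039708))]
```

View pics/crop0.png

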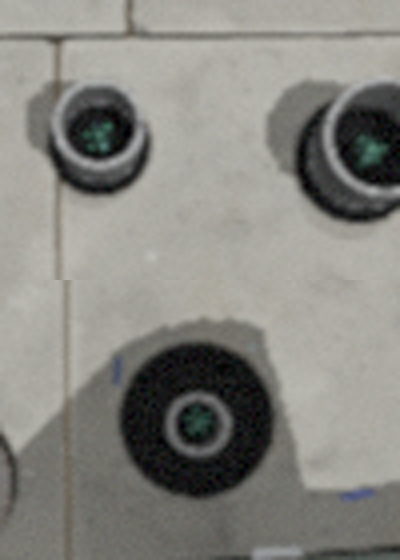

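The depth data is clean. Plan: small flask to the board, large flask to the large base, middle flask to the middle base, then small flask to the small base. I'll turn the tool so its axes line up with the world (tool x = world x, y = −y, z = −z) and head for the small flask.

```bash
python3 -m handwheel '[[[0,0,0,0.85],[0,0,0,0.85],[0,0,0,0.85],[0,0,0,0.85],[0,0,0,0.85],[0.3,-0.97,0,0],[0.3,-0.97,0,0],[0.3,-0.97,0,0],[0.3,-0.97,0,0],[0.3,-0.97,0,0],[0.3,-0.97,0,0],[0.3,-0.97,0,0],[0.3,-0.97,0,0],[0.3,-0.97,0,0],[0.3,-0.97,0,0],[0.3,-0.97,0,0],[0.3,-0.97,0,0],[0.3,-0.97,0,0],[0.3,-0.97,0,0],[0.3,-0.97,0,0]]]' 85 40
cat > where.py <<'E'
import sys
from h import *
from scipy.spatial.transform import Rotation as R
def show(goal=None):
    s=sense();Rm=R.from_quat(s["tool_rot"]).as_matrix()
    print("t",s["t"],"tcp",s["tcp_pos"],"xaxis deg",np.degrees(np.arctan2(Rm[1,0],Rm[0,0])),"z",Rm[:,2],"F",s["force"],"gap",s["finger_gap"],"gf",s["gripper_force"])
    if goal is not None: print("units to go",Rm.T@(np.array(goal)-s["tcp_pos"])/.025)
    return s
if __name__=="__main__": show([float(a) for a in sys.argv[1:4]] if len(sys.argv)>3 else None)
E
python3 where.py 0.4257 -0.033 0.11
```

```text
t: 2.6
tcp_pos: [0.3817, -0.1989, 0.2314]
tool_rot: [1.0, -0.0, 0.0, 0.0]
force: [-0.3, 0.0, -0.0]
finger_gap: 0.994
gripper_force: 0.0
t 2.6 tcp [ 0.3817 -0.1989  0.2314] xaxis deg -0.0034268118870854954 z [ 0.0002 -0.0002 -1.    ] F [-0.2828  0.0158 -0.0361] gap 0.9937170525208474 gf 0.0
units to go [ 1.757  -6.6362  4.856 ]
```

```bash
python3 -m handwheel '[[[0.25,-0.95,0.3,0],[0.25,-0.95,0.4,0],[0.25,-0.95,0.4,0],[0.25,-0.95,0.4,0],[0.25,-0.95,0.4,0],[0.25,-0.95,0.4,0],[0.25,-0.95,0.4,0],[0,0,0.3,0],[0,0,0,0]]]'
cat > wr.py <<'E'
# wrist view: slice the cloud by height, fit enclosing circle; args: name zlo zhi [cx cy rad]
import sys
from h import *
from where import show
from scipy.spatial.transform import Rotation as R
def look(name,slices,save=True):
    s=sense();T=np.eye(4);T[:3,:3]=R.from_quat(s["tool_rot"]).as_matrix();T[:3,3]=s["tcp_pos"]
    p,d=snapshot("wrist");cv2.imwrite(f"pics/{name}.png",p[:,:,::-1]);P=cloud("wrist",d,T)
    np.savez(name,p=p,d=d,P=P,T=T)
    for z0,z1,x,y,r in slices: sl(P,z0,z1,x,y,r)
    return p,d,P,T
def sl(P,z0,z1,x,y,r):
    w=P.reshape(-1,3);w=w[(w[:,2]>z0)&(w[:,2]<z1)&(np.hypot(w[:,0]-x,w[:,1]-y)<r)]
    if len(w)<6:print("few",len(w));return
    c,q=cv2.minEnclosingCircle(w[:,:2].astype(np.float32));print(len(w),"enclosing",np.array(c),2*q,"zmed",np.median(w[:,2]),"lsq",np.array(circ(w[:,:2])))
E
python3 - <<'E'
from wr import *
show([.4257,-.033,.11])
look("w1",[(.064,.075,.4257,-.033,.035),(.015,.028,.4257,-.033,.06)])
p,d=snapshot("top");P=cloud("top",d)
for a in((.06,.075,.4257,-.033,.035),(.012,.028,.4257,-.033,.06)):sl(P,*a)
E
```

```text
t: 3.72
tcp_pos: [0.4249, -0.034, 0.156]
tool_rot: [1.0, 0.0, -0.0, -0.0]
force: [0.1, -0.3, -0.4]
finger_gap: 0.996
gripper_force: 0.0
t 3.725 tcp [ 0.4249 -0.034   0.156 ] xaxis deg 0.024840551089393186 z [-0.0009  0.     -1.    ] F [ 0.0932 -0.284  -0.3788] gap 0.9956412897159614 gf 0.0
units to go [ 0.0325 -0.0418  1.8402]
527 enclosing [ 0.4254 -0.0342] 0.03718435764312744 zmed 0.06839116252857544 lsq [ 0.4262 -0.034   0.0327  0.0006]
1549 enclosing [ 0.4267 -0.036 ] 0.0851823091506958 zmed 0.019696815757533237 lsq [ 0.4271 -0.0361  0.0787  0.0012]
few 0
few 0
```

View pics/w1.png

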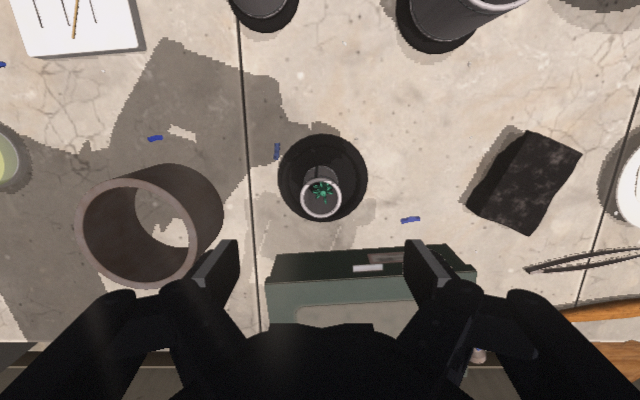

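The wrist view has the small flask at (321,200) in the base at (323,177), with the ring to the left clear of the fingers. The tool is aligned, so I'll descend and close.

```bash
python3 -m handwheel '[[[0.02,0,0.9,0],[0,0,0.9,0],[0,0,0.9,0],[0,0,0.9,0],[0,0,0.9,0],[0,0,0.6,0],[0,0,0,0]]]' 85 40 && python3 -m handwheel '[[[0,0,0,0],[0,0,0,0],[0,0,0,0],[0,0,0,0],[0,0,0,0],[0,0,0,0],[0,0,0,0],[0,0,0,0]]]' 20 40
```

```text
t: 4.7
tcp_pos: [0.4257, -0.0349, 0.0283]
tool_rot: [1.0, -0.001, -0.001, -0.0]
force: [-0.5, 0.0, 0.6]
finger_gap: 0.993
gripper_force: 0.0
t: 5.7
tcp_pos: [0.4262, -0.0345, 0.0296]
tool_rot: [1.0, 0.0, 0.001, 0.0]
force: [-0.9, -1.0, 5.6]
finger_gap: 0.415
gripper_force: 39.3
```

```bash
python3 -m handwheel '[[[0,0,-0.4,0],[0,0,-0.8,0],[0,0,-0.9,0],[0,0,-0.9,0],[0,0,-0.8,0],[0.36,-0.45,0,0],[0.7,-0.9,0,0],[0.7,-0.9,0,0],[0.7,-0.9,0,0],[0.7,-0.9,0,0],[0.7,-0.9,0,0],[0.7,-0.9,0,0],[0.7,-0.9,0,0],[0.7,-0.9,0,0],[0.7,-0.9,0,0],[0.7,-0.45,0,0],[0,0,0,0]]]'
python3 - <<'E'
from wr import *
show([.613,.191,.0356])
look("w2",[(.09,.2,.6,.19,.05),(.008,.02,.613,.191,.09),(.015,.028,.4257,-.035,.06)])
E
```

```text
t: 7.82
tcp_pos: [0.6103, 0.1924, 0.1225]
tool_rot: [1.0, 0.001, -0.0, -0.0]
force: [-1.1, -1.2, -1.4]
finger_gap: 0.414
gripper_force: 40.2
t 7.825 tcp [0.6103 0.1924 0.1225] xaxis deg 0.08510157255577248 z [-0.0003  0.0001 -1.    ] F [-1.1295 -1.2231 -1.4163] gap 0.4143582466650017 gf 40.22084344178438
units to go [0.1101 0.0574 3.4769]
23479 enclosing [0.6027 0.19  ] 0.09981731325387955 zmed 0.17605328065957815 lsq [0.5785 0.1905 0.1014 0.0034]
11356 enclosing [0.6155 0.1912] 0.15546058118343353 zmed 0.014330635622988863 lsq [0.6245 0.1915 0.0903 0.0082]
303 enclosing [ 0.4488 -0.0508] 0.0669303834438324 zmed 0.0193995363855132 lsq [ 0.4319 -0.0365  0.0732  0.0007]
```

View pics/w2.png

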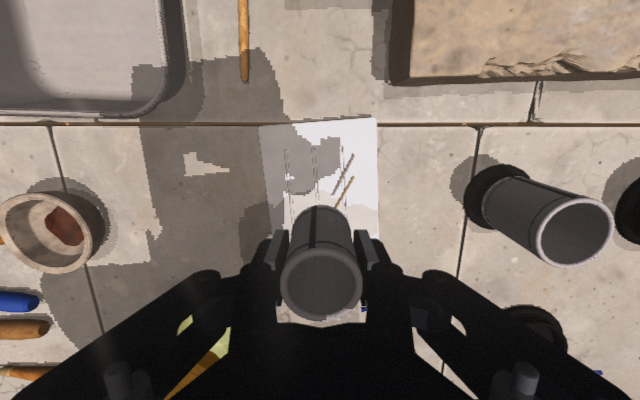

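The small flask is held upright at (320,280), over the board at (320,180). Lowering it onto the board.

```bash
python3 -m handwheel '[[[0.05,0,0.5,0],[0,0,0.8,0],[0,0,0.8,0],[0,0,0.7,0],[0,0,0.4,0],[0,0,0.1,0],[0,0,0.07,0],[0,0,0.05,0],[0,0,0,0]]]'
python3 where.py .613 .191 .0356
```

```text
t: 9.0
tcp_pos: [0.6114, 0.1908, 0.0388]
tool_rot: [1.0, -0.0, 0.0, -0.0]
force: [-0.8, -0.4, -1.7]
finger_gap: 0.417
gripper_force: 40.2
t 9.0 tcp [0.6114 0.1908 0.0388] xaxis deg -0.011216346004423089 z [ 0.0008  0.0001 -1.    ] F [-0.822  -0.4275 -1.6927] gap 0.41735227093627464 gf 40.22631023079157
units to go [ 0.0639 -0.0066  0.1261]
```

```bash
python3 -m handwheel '[[[0,0,0.05,0],[0,0,0.04,0],[0,0,0.03,0],[0,0,0.03,0],[0,0,0,0]]]'
```

```text
t: 9.62
tcp_pos: [0.6112, 0.1908, 0.0357]
tool_rot: [1.0, -0.0, 0.0, 0.0]
force: [-1.7, 0.4, 5.2]
finger_gap: 0.414
gripper_force: 40.8
```

```bash
python3 -m handwheel '[[[0,0,0,0],[0,0,0,0],[0,0,0,0],[0,0,0,0],[0,0,-0.4,0],[0,0,-0.9,0],[0,0,-1,0],[0,0,-1,0],[0,0,-1,0],[0,0,-1,0],[0,0,-1,0]]]' 85 40
python3 -m handwheel '[[[-0.05,0.5,0,0],[-0.05,0.95,0,0],[-0.05,0.95,0,0],[-0.05,0.95,0,0],[-0.05,0.95,0,0],[-0.05,0.95,0,0],[-0.05,0.95,0,0],[-0.05,0.95,0,0],[-0.05,0.95,0,0],[-0.05,0.95,0,0],[-0.05,0.95,0,0],[-0.05,0.95,0,0],[-0.05,0.95,0,0],[-0.05,0.95,0,0],[-0.05,0.5,0,0],[0,0,0,0]]]'
python3 - <<'E'
from wr import *
show([.5924,-.1435,.07])
look("w3",[(.094,.11,.5924,-.1435,.05)])
p,d=snapshot("top");P=cloud("top",d);sl(P,.06,.085,.612,.191,.04);sl(P,.012,.028,.427,-.036,.06)
E
```

```text
t: 11.0
tcp_pos: [0.6111, 0.1908, 0.1937]
tool_rot: [1.0, -0.0, 0.0, -0.0]
force: [0.4, 0.6, 0.7]
finger_gap: 0.996
gripper_force: 0.0
t: 13.0
tcp_pos: [0.5916, -0.1438, 0.1914]
tool_rot: [1.0, -0.001, -0.001, -0.0]
force: [-0.7, -0.4, 0.3]
finger_gap: 0.993
gripper_force: 0.0
t 13.0 tcp [ 0.5916 -0.1438  0.1914] xaxis deg -0.11897975874484241 z [-0.0012  0.0006 -1.    ] F [-0.6515 -0.4207  0.2678] gap 0.9927580610759942 gf 0.0
units to go [ 0.0392 -0.0081  4.8556]
1109 enclosing [ 0.5919 -0.1444] 0.06878751516342163 zmed 0.10033406956554924 lsq [ 0.5929 -0.1444  0.0641  0.0006]
100 enclosing [0.6111 0.1913] 0.036686476320028305 zmed 0.07285151676484897 lsq [0.6098 0.1902 0.0325 0.0005]
250 enclosing [ 0.4275 -0.0345] 0.08574870973825455 zmed 0.018407719724396143 lsq [ 0.4276 -0.0343  0.0784  0.0012]
```

View pics/w3.png

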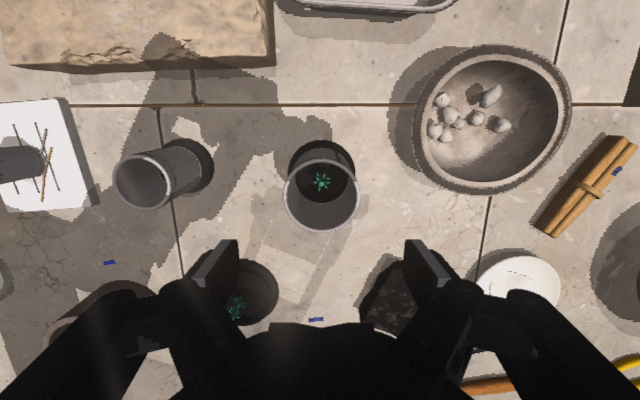

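The wrist view shows the large flask centred at (321,196), with free space for the fingers. The small flask stands on the board at (20,160).

```bash
python3 -m handwheel '[[[0.02,0.02,0.5,0],[0,0,0.9,0],[0,0,0.8,0],[0,0,0.7,0],[0,0,0.7,0],[0,0,0.7,0],[0,0,0.7,0],[0,0,0.66,0],[0,0,0,0]]]' && python3 -m handwheel '[[[0,0,0,0],[0,0,0,0],[0,0,0,0],[0,0,0,0],[0,0,0,0],[0,0,0,0]]]' 50 50; python3 where.py .427 -.0355 .145
```

```text
t: 14.22
tcp_pos: [0.5917, -0.1431, 0.0489]
tool_rot: [1.0, -0.0, -0.002, -0.001]
force: [0.7, 0.0, -0.0]
finger_gap: 0.994
gripper_force: 0.0
t: 14.98
tcp_pos: [0.5935, -0.1438, 0.0513]
tool_rot: [1.0, -0.0, 0.001, 0.0]
force: [0.3, -0.8, 5.5]
finger_gap: 0.791
gripper_force: 56.8
t 14.975 tcp [ 0.5935 -0.1438  0.0513] xaxis deg -0.01987260916886978 z [ 0.0016 -0.0007 -1.    ] F [ 0.2563 -0.8161  5.5352] gap 0.7906085390130364 gf 56.842319034039974
units to go [-6.6542 -4.328  -3.7619]
```

```bash
python3 -m handwheel '[[[0,0,-0.3,0],[0,0,-0.6,0],[0,0,-0.8,0],[0,0,-0.8,0],[0,0,-0.8,0],[0,0,-0.5,0],[-0.32,-0.2,0,0],[-0.7,-0.46,0,0],[-0.8,-0.52,0,0],[-0.8,-0.52,0,0],[-0.8,-0.52,0,0],[-0.8,-0.52,0,0],[-0.8,-0.52,0,0],[-0.8,-0.52,0,0],[-0.5,-0.35,0,0],[-0.3,-0.2,0,0],[0,0,0,0],[0,0,0,0]]]'
python3 - <<'E'
from wr import *
s=show([.427,-.0355,.039])
x,y=s["tcp_pos"][:2]
p,d,P,T=look("w4",[(.015,.028,.427,-.0355,.06)])
w=P.reshape(-1,3);w=w[(np.hypot(w[:,0]-x,w[:,1]-y)<.05)]
print(np.histogram(w[:,2],bins=np.arange(0,.3,.02)))
p,d=snapshot("top");P=cloud("top",d);sl(P,.15,.22,x,y,.05)
E
```

```text
t: 17.23
tcp_pos: [0.4285, -0.0357, 0.1457]
tool_rot: [1.0, -0.0, 0.001, 0.0]
force: [-0.2, -0.9, -2.4]
finger_gap: 0.787
gripper_force: 56.7
t 17.225 tcp [ 0.4285 -0.0357  0.1457] xaxis deg -0.022336906780120295 z [ 0.0016 -0.0007 -1.    ] F [-0.1898 -0.8728 -2.4286] gap 0.7872091570263294 gf 56.742300130426884
units to go [-0.0661 -0.0124  4.2671]
763 enclosing [ 0.4271 -0.0361] 0.08483030647039413 zmed 0.019802010690339378 lsq [ 0.4281 -0.036   0.0784  0.001 ]
(array([ 3191,   328,     0,     0,     0,   480,  2540,  3913,  6041,
        6576,  4075, 12710,  7576,     0]), array([0.  , 0.02, 0.04, 0.06, 0.08, 0.1 , 0.12, 0.14, 0.16, 0.18, 0.2 ,
       0.22, 0.24, 0.26, 0.28]))
few 0
```

View pics/w4.png

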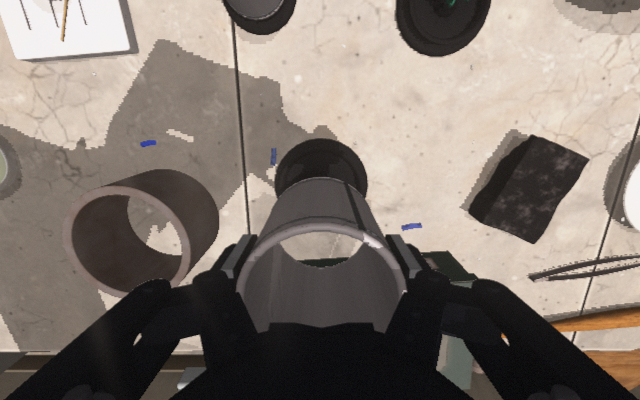

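The large flask is held over the large base, whose rim is visible at (320,165). Next I'll fit the flask axis from its visible front wall.

```bash
cat > held.py <<'E'
# fit the axis of a held flask (known radius) from front-wall points in a saved wrist cloud
from h import *
from scipy.optimize import least_squares
def held(name,rad,z0,z1,half):
    Z=np.load(name+".npz");P=Z["P"];t=Z["T"][:3,3];w=P.reshape(-1,3)
    w=w[(w[:,2]>z0)&(w[:,2]<z1)&(abs(w[:,1]-t[1])<half)&(w[:,0]>t[0]+rad*.5)&(w[:,0]<t[0]+rad+.02)]
    f=least_squares(lambda c:np.hypot(w[:,0]-c[0],w[:,1]-c[1])-rad,t[:2],loss="soft_l1",f_scale=.001)
    print(len(w),"axis",f.x,"tcp",t,"res",np.abs(f.fun).mean(),"z",w[:,2].min(),w[:,2].max())
if __name__=="__main__":
    for a in((.118,.14),(.14,.165),(.118,.19)): held("w4",.034,*a,.02)
E
python3 held.py
```

```text
567 axis [ 0.4268 -0.0366] tcp [ 0.4285 -0.0357  0.1457] res 0.00019885363338845787 z 0.11801059805161379 0.1399603853742111
996 axis [ 0.4267 -0.0366] tcp [ 0.4285 -0.0357  0.1457] res 0.0001821445105623606 z 0.14004652883032254 0.164987703042017
3291 axis [ 0.4267 -0.0366] tcp [ 0.4285 -0.0357  0.1457] res 0.00020816309219483673 z 0.11801059805161379 0.18997841330560827
```

The axis is on target and vertical. Lowering.

```bash
python3 -m handwheel '[[[0.01,0,0.4,0],[0,0,0.7,0],[0,0,0.7,0],[0,0,0.7,0],[0,0,0.6,0],[0,0,0.4,0],[0,0,0.2,0],[0,0,0.15,0],[0,0,0.1,0],[0,0,0.1,0],[0,0,0.05,0],[0,0,0,0]]]'
python3 where.py .4285 -.035 .0393
```

```text
t: 18.82
tcp_pos: [0.4276, -0.0352, 0.0431]
tool_rot: [1.0, -0.0, 0.0, 0.0]
force: [0.7, 0.4, -2.5]
finger_gap: 0.786
gripper_force: 56.7
t 18.825 tcp [ 0.4276 -0.0352  0.0431] xaxis deg -0.017018698535712362 z [ 0.0001 -0.     -1.    ] F [ 0.7227  0.3816 -2.5248] gap 0.7859606347710356 gf 56.74603085964918
units to go [ 0.0356 -0.0079  0.1522]
```

```bash
python3 -m handwheel '[[[0,0,0.05,0],[0,0,0.05,0],[0,0,0.04,0],[0,0,0.02,0],[0,0,0,0]]]'
```

```text
t: 19.45
tcp_pos: [0.4276, -0.0352, 0.0393]
tool_rot: [1.0, -0.0, 0.0, 0.0]
force: [-0.9, -0.6, 1.8]
finger_gap: 0.791
gripper_force: 57.2
```

```bash
python3 -m handwheel '[[[0,0,0.02,0],[0,0,0,0],[0,0,0,0],[0,0,0,0],[0,0,0,0],[0,0,-0.3,0],[0,0,-0.7,0],[0,0,-1,0],[0,0,-1,0],[0,0,-1,0],[0,0,-1,0],[0,0,-1,0],[0,0,-0.3,0]]]' 85 50
python3 -m handwheel '[[[0.5,-0.15,0,0],[0.8,-0.25,0,0],[0.9,-0.28,0,0],[0.9,-0.28,0,0],[0.9,-0.28,0,0],[0.9,-0.28,0,0],[0.9,-0.28,0,0],[0.8,-0.25,0,0],[0.4,-0.12,0,0],[0,0,0,0]]]'
python3 - <<'E'
from wr import *
show([.6024,.0185,.045])
look("w5",[(.084,.1,.6024,.0185,.04),(.015,.028,.59,-.144,.055)])
p,d=snapshot("top");P=cloud("top",d);sl(P,.08,.1,.427,-.036,.05);sl(P,.012,.028,.59,-.144,.055)
E
```

```text
t: 21.08
tcp_pos: [0.4282, -0.0353, 0.1977]
tool_rot: [1.0, -0.0, 0.002, 0.001]
force: [0.1, 0.7, 0.2]
finger_gap: 0.996
gripper_force: 0.0
t: 22.32
tcp_pos: [0.6027, 0.0194, 0.1949]
tool_rot: [1.0, 0.0, -0.001, -0.0]
force: [0.4, 0.3, 0.3]
finger_gap: 0.999
gripper_force: 0.0
t 22.325 tcp [0.6027 0.0194 0.1949] xaxis deg 0.019229281504648525 z [-0.0017  0.0002 -1.    ] F [0.3571 0.3279 0.2765] gap 0.9985359311769925 gf 0.0
units to go [-0.0005  0.0359  5.9942]
733 enclosing [0.602  0.0181] 0.05311702564358711 zmed 0.09029466910661887 lsq [0.6031 0.0184 0.0483 0.0006]
908 enclosing [ 0.5916 -0.144 ] 0.0701407715678215 zmed 0.0194877132845844 lsq [ 0.5926 -0.1431  0.0634  0.0009]
77 enclosing [ 0.4252 -0.0383] 0.06746146827936172 zmed 0.08778897494115612 lsq [ 0.4265 -0.0345  0.0644  0.0007]
231 enclosing [ 0.5898 -0.1434] 0.07284428179264069 zmed 0.0184496544960564 lsq [ 0.5914 -0.1432  0.0624  0.0012]
```

View pics/w5.png

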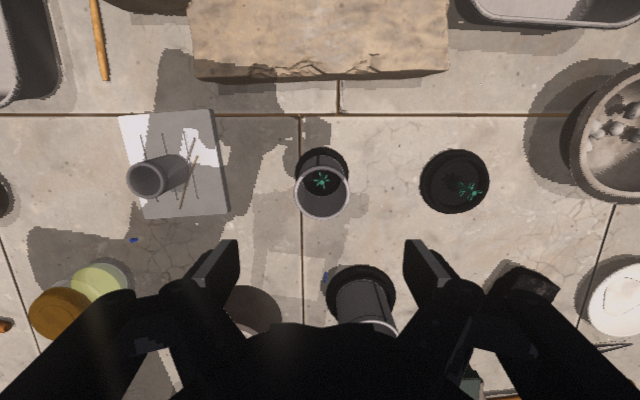

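The large flask is down in its base, with its top at 88 mm. The wrist view shows the middle flask at (321,188), and the empty middle base at (455,181) measures about (0.5912, −0.1435). Grasping the middle flask.

```bash
python3 -m handwheel '[[[-0.02,0.04,0.5,0],[0,0,0.9,0],[0,0,0.9,0],[0,0,0.8,0],[0,0,0.8,0],[0,0,0.8,0],[0,0,0.8,0],[0,0,0.55,0],[0,0,0,0]]]' && python3 -m handwheel '[[[0,0,0,0],[0,0,0,0],[0,0,0,0],[0,0,0,0],[0,0,0,0],[0,0,0,0],[0,0,0,0]]]' 35 45; python3 where.py .5912 -.1437 .14
```

```text
t: 23.55
tcp_pos: [0.6009, 0.018, 0.0436]
tool_rot: [1.0, -0.0, -0.001, -0.0]
force: [-0.0, -0.4, 0.1]
finger_gap: 0.996
gripper_force: 0.0
t: 24.42
tcp_pos: [0.6029, 0.018, 0.046]
tool_rot: [1.0, -0.0, 0.001, 0.0]
force: [-0.4, 0.9, 5.7]
finger_gap: 0.597
gripper_force: 47.3
t 24.425 tcp [0.6029 0.018  0.046 ] xaxis deg -0.011515178533931258 z [ 0.002  -0.0003 -1.    ] F [-0.4175  0.8894  5.6775] gap 0.5967187476255666 gf 47.25997092202306
units to go [-0.4572  6.4675 -3.7609]
```

```bash
python3 -m handwheel '[[[0,0,-0.3,0],[0,0,-0.6,0],[0,0,-0.8,0],[0,0,-0.8,0],[0,0,-0.8,0],[0,0,-0.5,0],[-0.04,0.4,0,0],[-0.05,0.8,0,0],[-0.05,0.85,0,0],[-0.05,0.85,0,0],[-0.05,0.85,0,0],[-0.05,0.85,0,0],[-0.05,0.85,0,0],[-0.05,0.6,0,0],[-0.05,0.42,0,0],[0,0,0,0],[0,0,0,0]]]'
python3 - <<'E'
from wr import *
from held import held
s=show([.5912,-.1437,.034])
look("w6",[(.015,.028,.591,-.1437,.055),(.015,.028,.6,.018,.045)])
for a in((.11,.13),(.13,.16)): held("w6",.026,*a,.016)
p,d=snapshot("top");P=cloud("top",d);sl(P,.012,.028,.6,.018,.045);sl(P,.08,.1,.427,-.036,.05)
E
```

```text
t: 26.55
tcp_pos: [0.5909, -0.1431, 0.1397]
tool_rot: [1.0, 0.0, -0.0, -0.0]
force: [0.9, 0.3, -1.2]
finger_gap: 0.597
gripper_force: 47.2
t 26.55 tcp [ 0.5909 -0.1431  0.1397] xaxis deg 0.01207434426082609 z [-0.0004  0.0006 -1.    ] F [ 0.8551  0.2688 -1.2487] gap 0.5972017878798999 gf 47.19893602654338
units to go [0.0126 0.0274 4.2298]
823 enclosing [ 0.5919 -0.1445] 0.06901567429304123 zmed 0.01968491835454944 lsq [ 0.5931 -0.1444  0.0622  0.0011]
1045 enclosing [0.6023 0.0185] 0.05414288491010666 zmed 0.0198003978385885 lsq [0.6024 0.0172 0.0476 0.001 ]
381 axis [ 0.5898 -0.1437] tcp [ 0.5909 -0.1431  0.1397] res 0.00024487992709595733 z 0.11542242430294991 0.12996976547191377
1063 axis [ 0.5897 -0.1438] tcp [ 0.5909 -0.1431  0.1397] res 0.00021479830429007432 z 0.13000877012861106 0.15995977603228556
172 enclosing [0.6035 0.0184] 0.05470528081059456 zmed 0.01892777456000616 lsq [0.6019 0.0192 0.0474 0.0013]
116 enclosing [ 0.4266 -0.0346] 0.0687197744846344 zmed 0.08813824087800037 lsq [ 0.4268 -0.0337  0.0642  0.0007]
```

View pics/w6.png

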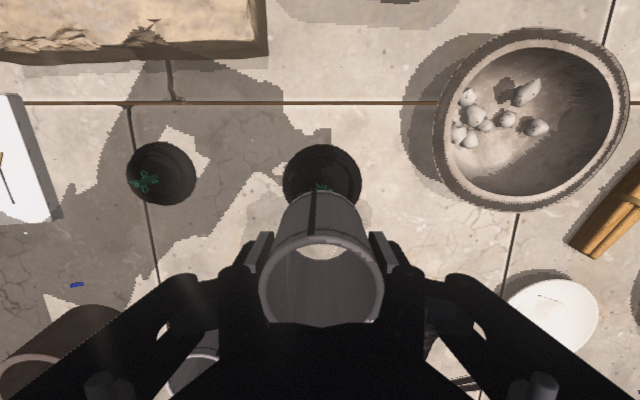

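The middle flask is held upright over the middle base at (322,178), about 2 mm short in x. I'll correct that and lower it.

```bash
python3 -m handwheel '[[[0.07,0.02,0.4,0],[0,0,0.7,0],[0,0,0.7,0],[0,0,0.7,0],[0,0,0.6,0],[0,0,0.4,0],[0,0,0.2,0],[0,0,0.15,0],[0,0,0.1,0],[0,0,0.1,0],[0,0,0.05,0],[0,0,0.03,0],[0,0,0,0]]]'
python3 where.py .5925 -.1437 .034
```

```text
t: 28.28
tcp_pos: [0.5928, -0.1442, 0.0366]
tool_rot: [1.0, -0.0, 0.0, 0.0]
force: [-0.6, -0.8, -2.0]
finger_gap: 0.6
gripper_force: 47.2
t 28.275 tcp [ 0.5928 -0.1442  0.0366] xaxis deg -0.013683934749438863 z [ 0. -0. -1.] F [-0.5836 -0.7826 -2.0399] gap 0.6000366498514873 gf 47.18984803184867
units to go [-0.0129 -0.0216  0.1039]
```

```bash
python3 -m handwheel '[[[0,0,0.05,0],[0,0,0.04,0],[0,0,0.03,0],[0,0,0,0]]]'
```

```text
t: 28.78
tcp_pos: [0.5928, -0.1442, 0.034]
tool_rot: [1.0, -0.0, 0.0, 0.0]
force: [-1.1, -0.2, 3.1]
finger_gap: 0.6
gripper_force: 47.5
```

It made contact at the expected height. Releasing and going back to the small flask.

```bash
python3 -m handwheel '[[[0,0,0.01,0],[0,0,0,0],[0,0,0,0],[0,0,0,0],[0,0,0,0],[0,0,-0.3,0],[0,0,-0.7,0],[0,0,-1,0],[0,0,-1,0],[0,0,-1,0],[0,0,-1,0],[0,0,-1,0],[0,0,-0.5,0]]]' 85 45
python3 -m handwheel '[[[0.05,-0.5,0,0],[0.05,-0.95,0,0],[0.05,-0.95,0,0],[0.05,-0.95,0,0],[0.05,-0.95,0,0],[0.05,-0.95,0,0],[0.05,-0.95,0,0],[0.05,-0.95,0,0],[0.05,-0.95,0,0],[0.05,-0.95,0,0],[0.05,-0.95,0,0],[0.05,-0.95,0,0],[0.05,-0.95,0,0],[0.05,-0.95,0,0],[0.05,-0.5,0,0],[0,0,0,0]]]'
python3 - <<'E'
from wr import *
show([.611,.191,.036])
look("w7",[(.069,.08,.611,.191,.03)])
p,d=snapshot("top");P=cloud("top",d);sl(P,.07,.1,.5915,-.144,.04)
E
```

```text
t: 30.4
tcp_pos: [0.5936, -0.1446, 0.1987]
tool_rot: [1.0, -0.0, 0.002, 0.001]
force: [0.8, -0.2, -0.6]
finger_gap: 0.993
gripper_force: 0.0
t: 32.4
tcp_pos: [0.6109, 0.1904, 0.195]
tool_rot: [1.0, 0.001, -0.001, 0.0]
force: [-0.1, -0.5, 0.0]
finger_gap: 0.995
gripper_force: 0.0
t 32.4 tcp [0.6109 0.1904 0.195 ] xaxis deg 0.08114254718344817 z [-0.0015 -0.0003 -1.    ] F [-0.1378 -0.5439  0.0303] gap 0.9953234742620365 gf 0.0
units to go [ 0.0117 -0.0248  6.3598]
417 enclosing [0.6103 0.1907] 0.036791011691093445 zmed 0.0744179831353724 lsq [0.6113 0.1906 0.0327 0.0006]
124 enclosing [ 0.5919 -0.1438] 0.05310137942433357 zmed 0.07744280226555522 lsq [ 0.5915 -0.1427  0.0488  0.0006]
```

```bash
python3 -m handwheel '[[[-0.01,-0.01,0.5,0],[0,0,0.9,0],[0,0,0.9,0],[0,0,0.9,0],[0,0,0.9,0],[0,0,0.9,0],[0,0,0.8,0],[0,0,0.55,0],[0,0,0,0]]]' && python3 -m handwheel '[[[0,0,0,0],[0,0,0,0],[0,0,0,0],[0,0,0,0],[0,0,0,0],[0,0,0,0],[0,0,0,0],[0,0,0,0]]]' 20 40; python3 where.py .6023 .0183 .13
```

```text
t: 33.62
tcp_pos: [0.6106, 0.1894, 0.0358]
tool_rot: [1.0, -0.0, -0.001, 0.0]
force: [-0.3, -0.2, 1.5]
finger_gap: 0.995
gripper_force: 0.0
t: 34.62
tcp_pos: [0.612, 0.1899, 0.0381]
tool_rot: [1.0, -0.0, 0.001, -0.0]
force: [-0.6, -0.5, 5.1]
finger_gap: 0.416
gripper_force: 39.9
t 34.625 tcp [0.612  0.1899 0.0381] xaxis deg -0.005321566149429781 z [ 0.0016  0.0002 -1.    ] F [-0.6296 -0.5447  5.1364] gap 0.4159347095503101 gf 39.94300838559866
units to go [-0.381   6.8626 -3.6771]
```

Final TCP height for the floor should be 0.0381 − 0.006 = 0.032.

```bash
python3 -m handwheel '[[[0,0,-0.3,0],[0,0,-0.6,0],[0,0,-0.8,0],[0,0,-0.8,0],[0,0,-0.8,0],[0,0,-0.4,0],[-0.02,0.4,0,0],[-0.04,0.8,0,0],[-0.04,0.9,0,0],[-0.04,0.9,0,0],[-0.04,0.9,0,0],[-0.04,0.9,0,0],[-0.04,0.9,0,0],[-0.04,0.7,0,0],[-0.04,0.46,0,0],[0,0,0,0],[0,0,0,0]]]'
python3 - <<'E'
from wr import *
from held import held
s=show([.6023,.0183,.032])
look("w8",[(.015,.028,.6023,.018,.045)])
for a in((.09,.12),(.12,.15)): held("w8",.018,*a,.012)
p,d=snapshot("top");P=cloud("top",d);sl(P,.07,.1,.5915,-.144,.04);sl(P,.012,.028,.6023,.018,.045)
E
```

```text
t: 36.75
tcp_pos: [0.6028, 0.0188, 0.1296]
tool_rot: [1.0, 0.0, -0.0, -0.0]
force: [0.4, 0.4, -1.3]
finger_gap: 0.418
gripper_force: 40.1
t 36.75 tcp [0.6028 0.0188 0.1296] xaxis deg 0.006508053072385693 z [-0.      0.0004 -1.    ] F [ 0.4324  0.4471 -1.2617] gap 0.41812849095545923 gf 40.13490194454789
units to go [-0.0197  0.0203  3.9024]
787 enclosing [0.6021 0.0185] 0.05302310362458229 zmed 0.019656496925819167 lsq [0.6032 0.0184 0.0468 0.0011]
287 axis [0.6007 0.0183] tcp [0.6028 0.0188 0.1296] res 0.00028055526511965603 z 0.10673154265945478 0.11998820742465521
936 axis [0.6006 0.0181] tcp [0.6028 0.0188 0.1296] res 0.0002575089685943509 z 0.12000633106208747 0.14998936844676425
126 enclosing [ 0.5921 -0.1438] 0.0527062751352787 zmed 0.07739267621127383 lsq [ 0.5914 -0.1429  0.0488  0.0006]
12 enclosing [0.6038 0.019 ] 0.05020219832658768 zmed 0.018600948514639226 lsq [0.5977 0.0194 0.0498 0.0008]
```

View pics/w8.png

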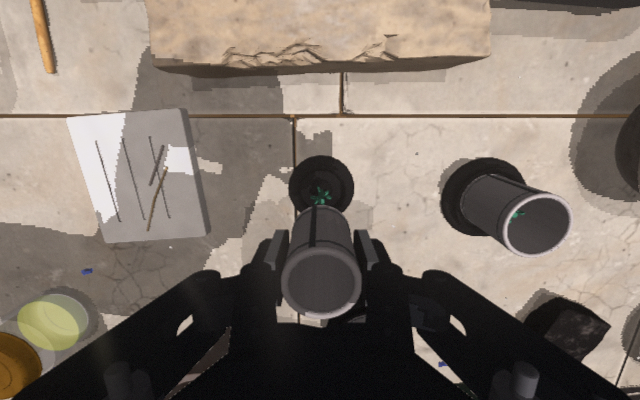

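The small flask is held upright at (320,280) with the small base ahead at (321,186). It needs about +1.5 mm in x. The middle flask is seated on the right at (485,200).

```bash
python3 -m handwheel '[[[0.06,0,0.4,0],[0,0,0.7,0],[0,0,0.7,0],[0,0,0.6,0],[0,0,0.5,0],[0,0,0.3,0],[0,0,0.15,0],[0,0,0.12,0],[0,0,0.1,0],[0,0,0.1,0],[0,0,0.08,0],[0,0,0.05,0],[0,0,0,0]]]'
python3 where.py .604 .0185 .032
```

```text
t: 38.48
tcp_pos: [0.6043, 0.0183, 0.0345]
tool_rot: [1.0, -0.0, -0.0, -0.0]
force: [-0.3, 0.3, -1.6]
finger_gap: 0.418
gripper_force: 40.1
t 38.475 tcp [0.6043 0.0183 0.0345] xaxis deg -0.013459299571869542 z [-0.0001  0.     -1.    ] F [-0.3258  0.3132 -1.584 ] gap 0.41783959411903826 gf 40.13460734859109
units to go [-0.0118 -0.0092  0.1   ]
```

```bash
python3 -m handwheel '[[[0,0,0.05,0],[0,0,0.04,0],[0,0,0.03,0],[0,0,0,0]]]'
```

```text
t: 38.98
tcp_pos: [0.6044, 0.0183, 0.0321]
tool_rot: [1.0, -0.0, 0.0, 0.0]
force: [-1.4, -0.6, 3.0]
finger_gap: 0.416
gripper_force: 40.5
```

Now release, rise and back away toward the board side, so both cameras can see all three.

```bash
python3 -m handwheel '[[[0,0,0,0],[0,0,0,0],[0,0,0,0],[0,0,0,0],[0,0,-0.4,0],[0,0,-0.8,0],[0,0,-1,0],[0,0,-1,0],[0,0,-1,0],[0,0,-1,0],[0,0,-1,0],[0,0,-1,0],[0,0,-1,0],[-0.5,0,-0.5,0],[-0.9,0,0,0],[-0.9,0,0,0],[-0.9,0,0,0],[-0.5,0,0,0],[0,0,0,0],[0,0,0,0]]]' 85 40
python3 - <<'E'
from wr import *
show()
p,d,P,T=look("w9",[])
print("wrist");A=((.06,.08,.6023,.018,.03),(.015,.028,.6023,.018,.045),(.07,.09,.5915,-.144,.04),(.015,.028,.5915,-.144,.055),(.08,.1,.427,-.036,.05))
for a in A:sl(P,*a)
p,d=snapshot("top");P=cloud("top",d);print("top");cv2.imwrite("pics/top9.png",p[:,:,::-1])
for a in A+((.07,.1,.455,.311,.05),):sl(P,*a)
E
```

```text
t: 41.48
tcp_pos: [0.5127, 0.0181, 0.2492]
tool_rot: [1.0, -0.0, 0.001, 0.0]
force: [-0.8, -0.4, 0.7]
finger_gap: 1.0
gripper_force: 0.0
t 41.475 tcp [0.5127 0.0181 0.2492] xaxis deg -0.01929789487620089 z [ 0.0013 -0.0002 -1.    ] F [-0.8398 -0.4342  0.6907] gap 0.999613332261702 gf 0.0
wrist
343 enclosing [0.6027 0.0183] 0.03669539466500282 zmed 0.06842324372728958 lsq [0.6022 0.0182 0.0328 0.0007]
504 enclosing [0.6021 0.0188] 0.052904222160577774 zmed 0.019910259397277336 lsq [0.6028 0.0186 0.0484 0.001 ]
796 enclosing [ 0.5923 -0.1441] 0.05318453535437584 zmed 0.07765398662069772 lsq [ 0.592  -0.1429  0.0486  0.0005]
744 enclosing [ 0.5918 -0.1435] 0.06895122677087784 zmed 0.020013967584474684 lsq [ 0.5918 -0.1387  0.0573  0.0016]
738 enclosing [ 0.4264 -0.0356] 0.06911958009004593 zmed 0.08757471777248549 lsq [ 0.4277 -0.0349  0.0646  0.0004]
top
few 0
few 0
122 enclosing [ 0.5918 -0.1434] 0.05302400887012482 zmed 0.07790520587394545 lsq [ 0.5916 -0.1429  0.0488  0.0006]
148 enclosing [ 0.5919 -0.1434] 0.06889159232378006 zmed 0.01916892100810985 lsq [ 0.5887 -0.1419  0.0577  0.0021]
65 enclosing [ 0.4275 -0.0279] 0.06558901071548462 zmed 0.08790807533527745 lsq [ 0.4262 -0.0339  0.0638  0.0006]
621 enclosing [0.4546 0.3107] 0.06727942079305649 zmed 0.08102573931048707 lsq [0.4554 0.3094 0.0515 0.0037]
```

View pics/w9.png

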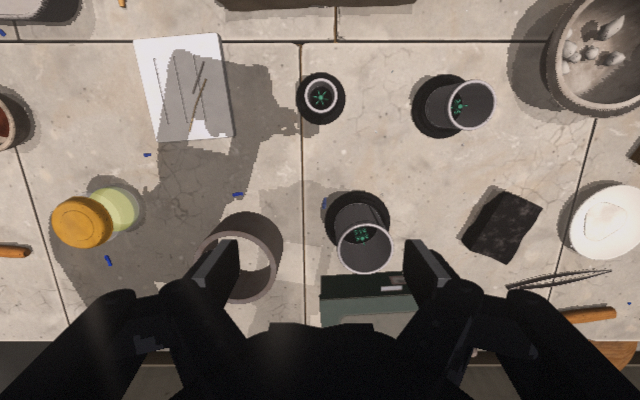

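All three flasks are seated, at (321,97), (460,103) and (362,240). Their tops read 68, 78 and 88 mm, concentric with their bases to about 1 mm. The jar hasn't moved and the arm is clear, so I'm handing in.

```bash
python3 -c "
from station import *
print(sign_off())"
```

```text
the job is handed in; nothing more can be done
None
```

All three flasks measured upright and fully down in their own bases, within about 1 mm of centre, with the jar unmoved; I handed the job in at about 41.5 s of the 102 s, and the sign-off returned no verdict.

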